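# Put the optics bench back in order

## Task

Clear up after the optics practical: the three trays each already hold one piece of a kind in their far bay, so stand the loose eyepiece, the loose microscope objective and the loose glass block in the free bay beside their own kind, upright as they stand now, flat on the bay's floor. Put the dead battery in the collection box by pushing it down through the sprung flap in the box's top, so that it ends inside and the flap shuts behind it. The optics are delicate: set them down, do not drop or throw them.

Things in the scene. Friction and masses are not known exactly. Their poses are not given: they have to be found in the camera images.
- eyepiece_mid (a point): Loose eyepiece, standing upright: bare steel tube 30 mm in diameter from 0 to 34 mm, black head 42 mm in diameter from 34 to 58 mm with a glass lens in its top; about 0.1 kg. Grip it by the head. This point is on its axis, half-way up (29 mm above its foot); z up along the axis.
- objective_mid (a point): Loose microscope objective, standing upright: brass cylinder 28 mm in diameter from 0 to 44 mm, then a steel nose narrowing to 16 mm at 52 mm; about 0.1 kg. This point is on its axis, half-way up (26 mm above its foot); z up along the axis.
- block_mid (a point): Loose clear glass block, 46 (x) x 30 (y) x 44 (z) mm, about 0.16 kg, standing on its 46 x 30 mm side. This point is its centre, 22 mm above its foot; x along the 46 mm edge, z up. In its bay it may stand turned any way.
- cell_mid (a point): Dead battery, standing upright: plain grey cylinder 34 mm in diameter, 60 mm tall, with bright ends and a steel nub 10 mm wide and 2 mm high on top; about 0.14 kg. This point is on its axis, 30 mm above its foot; z up along the axis.
- eyepiece_bay (a point): Centre of the free bay's floor (4 mm above the table) in the tray whose other bay holds an eyepiece like the loose one. Three alike grey trays, 150 x 80 mm, fixed; rim and divider 12 mm above the table; two bays, each 69 (x) x 72 (y) mm inside. x points away from the robot, along the tray, to the piece fixed in the other bay, 73 mm farther on; z up.
- objective_bay (a point): Centre of the free bay's floor (4 mm above the table) in the tray whose other bay holds a brass objective like the loose one. Three alike grey trays, 150 x 80 mm, fixed; rim and divider 12 mm above the table; two bays, each 69 (x) x 72 (y) mm inside. x points away from the robot, along the tray, to the piece fixed in the other bay, 73 mm farther on; z up.
- block_bay (a point): Centre of the free bay's floor (4 mm above the table) in the tray whose other bay holds a glass block like the loose one. Three alike grey trays, 150 x 80 mm, fixed; rim and divider 12 mm above the table; two bays, each 69 (x) x 72 (y) mm inside. x points away from the robot, along the tray, to the piece fixed in the other bay, 73 mm farther on; z up.
- mouth (a point): Centre of the 68 x 68 mm opening in the top of the grey battery box (110 x 110 x 150 mm, fixed), level with its top face, 150 mm above the table. A bright flap 3 mm lower closes it. Open fingers do not fit in: hold the battery near its top, push its foot 20 to 30 mm down through the mouth, let go and it drops in. x points away from the robot, to the flap's hinge; z up.
- flap (a joint): Angle of the box's flap: 0 shut (level), up to 1.45 rad hanging down into the box. Hinged along the opening's far (+x) edge; a light spring (opened by less than 1 N) shuts it again.
Mind the look-alikes: they are no part of the job. What is shaped like the part that bears eyepiece_mid but turquoise is not meant.

How it is judged:
At the end, for the whole second after the job is handed in: Eyepiece, objective and glass block each stand anywhere inside the free bay of their own kind's tray, on its floor (within 4 mm) and upright (within 0.15 rad); the battery is inside the box, over 100 mm below the mouth, and the flap shut (under 0.1 rad); all released and at rest (x of eyepiece_mid in the frame of eyepiece_bay between -0.021 and 0.021 m and y of eyepiece_mid in the frame of eyepiece_bay between -0.023 and 0.023 m and z of eyepiece_mid in the frame of eyepiece_bay between 0.025 and 0.033 m and angle between each of eyepiece_mid, objective_mid, block_mid's own z axis and vertical below 0.15 rad and x of objective_mid in the frame of objective_bay between -0.024 and 0.024 m and y of objective_mid in the frame of objective_bay between -0.025 and 0.025 m and z of objective_mid in the frame of objective_bay between 0.022 and 0.03 m and x of block_mid in the frame of block_bay between -0.021 and 0.021 m and y of block_mid in the frame of block_bay between -0.023 and 0.023 m and z of block_mid in the frame of block_bay between 0.018 and 0.026 m and x of cell_mid in the frame of mouth between -0.05 and 0.05 m and y of cell_mid in the frame of mouth between -0.05 and 0.05 m and z of cell_mid in the frame of mouth below -0.1 m and value of joint flap below 0.1 rad and linear speed of each of eyepiece, objective, block, cell below 0.03 m/s); the robot touches nothing.
It fails at once if the eyepiece is let fall more than about 25 mm or thrown (moves faster than 0.7 m/s while the fingers do not touch it) (linear speed of eyepiece above 0.7 m/s and contact force between the fingers and eyepiece below 0.02 N).
It fails at once if the objective is let fall more than about 25 mm or thrown (moves faster than 0.7 m/s while the fingers do not touch it) (linear speed of objective above 0.7 m/s and contact force between the fingers and objective below 0.02 N).
It fails at once if the block is let fall more than about 25 mm or thrown (moves faster than 0.7 m/s while the fingers do not touch it) (linear speed of block above 0.7 m/s and contact force between the fingers and block below 0.02 N).
It also fails if it takes over 109 s, if anything falls off the work surface, if the arm or the gripper's body presses on something with over 40 N, if the wrist force passes 120 N, or if a joint passes its speed limit or range.

## Robot

A 7-joint arm with a two-finger parallel gripper is mounted at the origin on the work surface. World frame = base frame: x ahead of the robot, y to its left, z up, the work surface at z = 0. Lengths are in m, angles in rad, forces in N, time in s.
With the tool pointing down it reaches from about 0.4 to 0.85 m from the base axis. Payload 4.5 kg.
Tool frame: the origin (TCP) lies midway between the tips of the shut fingers; the grasp point (between the pads) lies 19 mm behind it; z points along the fingers, y is the line along which they close (so a half turn about z gives the same grasp; the last joint's range is limited). The gripper opens to 88 mm and grips with 3 to 60 N. Pads are 18 mm wide; open, the fingers measure 123 mm over their backs; the gripper's body (75 mm by 187 mm) begins 45 mm behind the grasp point.
Start: joints at [-1.115, 0.689, -0.195, 1.565, 0.157, 0.902, -0.215], TCP at [0.256, 0.57, 0.239] pointing down, gripper open.
Joint ranges: [-3.01, 3.01], [-0.46, 2.08], [-1.47, 1.51], [0.13, 2.56], [-1, 4.14], [0.04, 2.09], [-2.66, 2.66]. Speed limits (rad/s): [2.57, 2.57, 3.14, 3.14, 3.14, 3.14, 3.14].

## Interface

Orientations are given as a unit quaternion [x, y, z, w].
In Python, from plant import r gives the robot as it stands.
- The arm moves only by the tool carry_out, never from a script. Its argument "plan" is a list of rows, each an object with "rot": the turn, a rotation vector about the tool's x, y, z in rad, a list of three; "xyz": the shift along the tool's x, y, z in m, a list of three; "grip": the closure in counts, from 0 (fully open) to 255 (shut). In form: [{"rot": [wx, wy, wz], "xyz": [dx, dy, dz], "grip": grip}, ...]. A call has 1 to 8 rows; each row is the pose to reach, as a shift and turn from the pose commanded when the call began, along the tool's axes at that moment; what a row does not reach only later rows make up. A row lasts 1/12 s, in which the tool goes at most 41.7 mm and 7.16 degrees, less where a joint would pass 70% of its speed; a pose out of reach is approached as far as the arm can. A call with a gripper value outside its range is refused whole. The fingers move at their own pace and stop on an object; "squeeze" is the grip in N (left out, the last holds). Time passes only in rows, so rows that repeat a pose let the fingers close. It gives the time, the measured TCP pose, the force, the opening and the grip force at its end, in the units of the state.
- r.get_state(): the state, without advancing time (a new reading comes with each control period).
- r.snapshot(name): name is "scene" or "top" or "wrist"; returns the picture (480x640x3 uint8, red, green, blue); there is no depth.
- r.camera_params(name): a dict with "fx", "fy", "cx", "cy" (pixels), "position" and "attitude" of the camera in the world; the wrist camera has in their place "hand_eye" (4x4, takes a point from camera to tool coordinates, whose origin is the TCP and whose axes are the flange's). Camera axes: x right, y down, z forward; pixel columns grow to the right and rows downward; lengths in m; the calibration is good to about 2 mm. A picture is of the moment at which its call begins: read the wrist's pose just before it. camera_params takes no time and is no camera call.
- r.finish_job(): hands the job in; it is judged then, once.
The state is a dict: "clock": time; "q": joint angles; "qd": joint speeds; "joint_torque": joint torques, N m; "tool_pos": TCP position; "eef_rot": TCP orientation; "contact_force": force on the tool from outside, world axes, zero at the start; "moment": the same for the moment, N m; "opening": opening from 0.0 (shut) to 1.0 (fully open); "finger_force": force on a finger pad.
Only numpy, scipy, OpenCV 4.12 (cv2) and the standard library are available. Lean on these libraries where they do the work, as an engineer would, in place of code of your own. Each camera call takes 0.05 s, during which the arm holds its last target. There are 200 camera calls.

## Working session

There is one attempt and no reset: what is moved stays moved. The work goes in short steps, Python scripts to look and compute and a tool call to move; the robot and the scene stay as the last step left them, time stands still between calls to the robot, and variables do not carry over. Pictures are saved under pics/ and viewed, at most 14 in all, crops included, and the job is handed in when it is done.

Besides the shell and the picture viewer there is one more tool, called after "Request:" as name([rows], argument=value, ...), one row to a line, values as JSON. carry_out: Moves the arm, as the interface text tells. Its arguments: {"type":"object","properties":{"plan":{"type":"array"},"squeeze":{"type":"number"}},"required":["plan"]}

```bash
mkdir -p pics; ls
python3 - <<'E'
from plant import r
import cv2,numpy as np
for n in("scene","top"):
    cv2.imwrite(f"pics/{n}0.png",r.snapshot(n)[...,::-1]); print(n,r.camera_params(n))
print(r.camera_params("wrist")); print(r.get_state())
E
```

```text
pics
scene {'fx': 566.7966504149132, 'fy': 566.7966504149132, 'cx': 321.78353691921393, 'cy': 241.30337070010648, 'position': array([ 0.97171833, -0.7789987 ,  0.69835859]), 'attitude': array([ 0.85100351,  0.22389422, -0.12883792, -0.45723647])}
top {'fx': 510.81135860972813, 'fy': 510.81135860972813, 'cx': 322.3439739859902, 'cy': 239.10066881985279, 'position': array([0.39534869, 0.01980991, 0.98563348]), 'attitude': array([ 0.70952278, -0.70189237,  0.05187545, -0.03512074])}
{'fx': 345.6035197106503, 'fy': 345.6035197106503, 'cx': 320.01568713279494, 'cy': 242.61732559026032, 'hand_eye': array([[-3.64229343e-04, -9.61330869e-01, -2.75395766e-01,
         7.14517700e-02],
       [ 9.99999347e-01, -5.17751081e-05, -1.14183344e-03,
         1.66160162e-04],
       [ 1.08342109e-03, -2.75396002e-01,  9.61330260e-01,
        -1.44787262e-01],
       [ 0.00000000e+00,  0.00000000e+00,  0.00000000e+00,
         1.00000000e+00]])}
{'clock': 0.1, 'q': array([-1.11516681,  0.6899077 , -0.19451442,  1.56621715,  0.15730936,
        0.90249431, -0.21510143]), 'qd': array([-0.00013318, -0.00212282,  0.000402  , -0.00418999, -0.00022957,
       -0.00122524,  0.00024235]), 'joint_torque': array([-2.91535231e-03, -5.28499496e+01, -1.27180159e+00, -1.53839278e+01,
       -5.26220386e-02,  1.98239715e-03,  3.73993930e-05]), 'tool_pos': array([0.25571031, 0.56968636, 0.23799145]), 'eef_rot': array([ 2.09318464e-01,  9.77847182e-01, -8.10442646e-04, -1.08180606e-04]), 'contact_force': array([ 0.07175291, -0.19050286,  0.19013019]), 'moment': array([ 0.00703052, -0.01071646,  0.03043172]), 'finger_force': 0.0, 'opening': 1.0015784791445999}
```

View pics/top0.png

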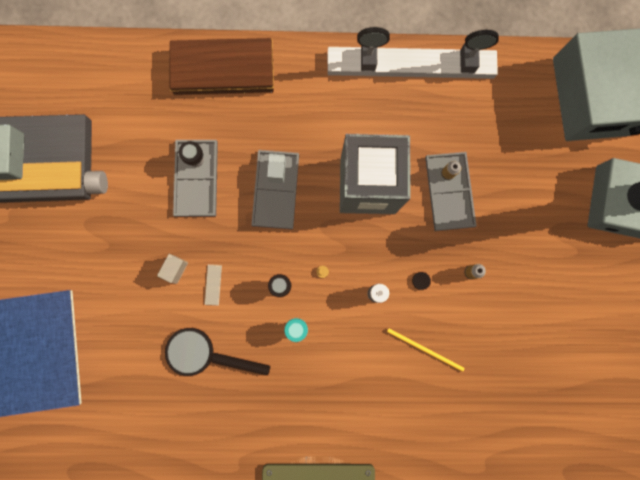

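View pics/scene0.png

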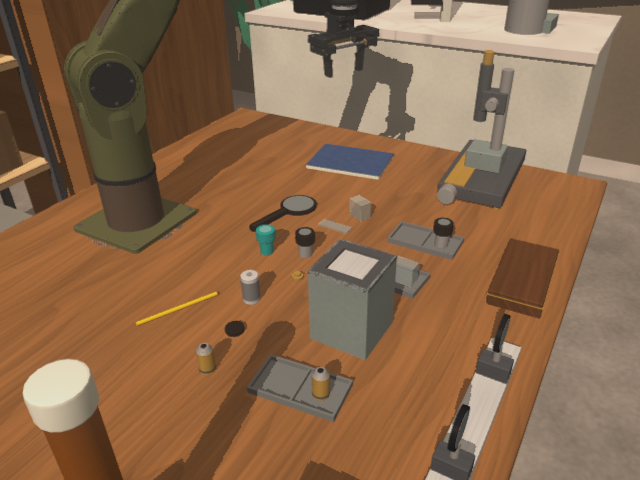

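Top view candidates:
- **Eyepiece:** black head (279,286). Look-alikes are the turquoise one (296,330) and the flat black disc (421,281).
- **Objective:** (476,271). Look-alike is the small flat brass ring (322,271).
- **Block:** (172,269). Look-alike is the flat glass slab (213,285).
- **Battery:** (379,293).
- **Trays and box:** eyepiece tray (195,178), block tray (275,190), objective tray (450,190), box mouth (377,167).

Next, one close crop to check these choices.

```bash
cat > h.py <<'E'
import numpy as np,cv2
from scipy.spatial.transform import Rotation as R
from plant import r
def cam(n):
    p=r.camera_params(n); K=np.array([[p['fx'],0,p['cx']],[0,p['fy'],p['cy']],[0,0,1]])
    if n!='wrist': return K,R.from_quat(p['attitude']).as_matrix(),np.array(p['position'])
    s=r.get_state(); T=np.eye(4);T[:3,:3]=R.from_quat(s['eef_rot']).as_matrix();T[:3,3]=s['tool_pos']
    T=T@p['hand_eye']; return K,T[:3,:3],T[:3,3]
def ray(c,uv,z):
    K,A,p=c; d=A@np.linalg.solve(K,[*uv,1]); return (p+d*(z-p[2])/d[2])[:2]
def proj(c,P):
    K,A,p=c; q=K@(A.T@(np.array(P)-p)); return q[:2]/q[2]
def tool(dxy_target,z=None):
    "shift in tool axes to bring TCP to world xyz, plus yaw of tool y axis"
    s=r.get_state(); A=R.from_quat(s['eef_rot']).as_matrix(); t=np.array([*dxy_target,s['tool_pos'][2] if z is None else z])
    return A.T@(t-s['tool_pos']), np.degrees(np.arctan2(A[1,1],A[0,1]))
E
python3 - <<'E'
from h import *
im=cv2.imread('pics/top0.png'); c=cam('top')
cv2.imwrite('pics/crop1.png',cv2.resize(im[125:315,150:500],(798,433),interpolation=cv2.INTER_CUBIC))
for n,uv,z in[('eye',(279.5,286),.058),('obj',(480,271),.052),('block',(173,267),.044),('cell',(379,293),.06),('mouth',(377,167),.15)]: print(n,ray(c,uv,z))
for n,q in dict(eyeT=[(174,141),(217,141),(215,217),(174,216)],blkT=[(258,152),(298,154),(294,230),(253,227)],objT=[(428,157),(466,153),(475,226),(435,230)]).items():
    P=np.array([ray(c,p,.012) for p in q]); print(n,P.round(3).tolist(),np.linalg.norm(np.diff(P,axis=0),axis=1).round(3))
E
```

```text
eye [0.4239691  0.07492556]
obj [ 0.4553928  -0.29282417]
block [0.45712083 0.27124887]
cell [ 0.41311165 -0.10499069]
mouth [ 0.62224264 -0.09039502]
eyeT [[0.706, 0.289], [0.707, 0.205], [0.556, 0.204], [0.557, 0.282]] [0.084 0.151 0.078]
blkT [[0.686, 0.125], [0.683, 0.047], [0.533, 0.052], [0.538, 0.131]] [0.078 0.151 0.079]
objT [[0.682, -0.209], [0.691, -0.285], [0.545, -0.299], [0.536, -0.221]] [0.076 0.146 0.079]
```

View pics/crop1.png

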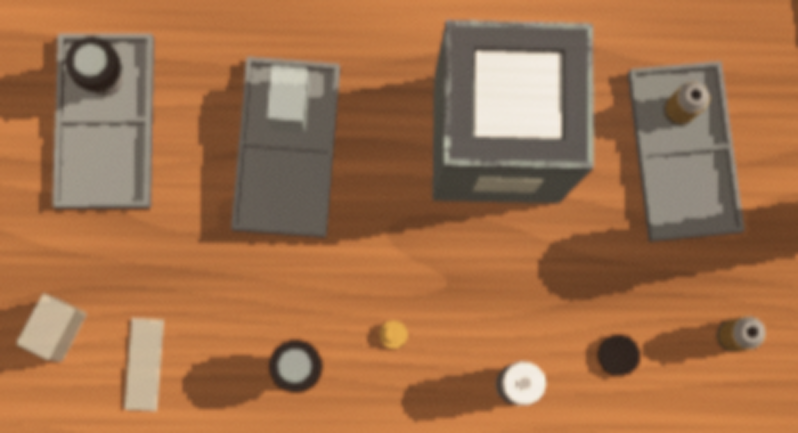

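The crop confirms the choices: eyepiece at crop (295,366), nose of the objective (750,332), block top (48,327) and battery (524,383). The mouth is centred at crop (519,94).

Run:
```python
from h import *
c=cam('top'); f=lambda x,y,z:ray(c,(150+(x+.5)/2.28-.5,125+(y+.5)/2.28-.5),z)
P=np.array([f(*p,.044) for p in[(45,294),(78,311),(50,360),(19,343)]]);print('block',P.mean(0),np.linalg.norm(np.diff(P,axis=0),axis=1),np.degrees(np.arctan2(*(P[0]-P[3])[::-1])))
for n,q in dict(eye=(295,366,.058),obj=(750,332,.052),cell=(524,383,.06),mouth=(519,94.5,.15)).items(): print(n,f(*q).round(4))
for n,q in dict(eyeT=[(59,36),(153,36),(151,207),(54,208)],blkT=[(247,59),(339,66),(326,235),(233,230)],objT=[(630,70),(720,63),(743,229),(650,239)]).items():
    P=np.array([f(*p,.012) for p in q]); d=(P[0]+P[1]-P[2]-P[3]);d/=np.linalg.norm(d)
    print(n,(P.mean(0)-.0365*d).round(4),'yaw',np.degrees(np.arctan2(d[1],d[0])))
print(tool((.457,.272),.16))
```

```text
block [0.4550466  0.27518761] [0.03017143 0.04460539 0.02859127] -25.467740366375107
eye [0.4253 0.0757]
obj [ 0.4566 -0.2904]
cell [ 0.4137 -0.106 ]
mouth [ 0.6237 -0.091 ]
eyeT [0.5962 0.2436] yaw 1.1345488858482384
blkT [0.5762 0.0915] yaw -3.263647722810914
objT [ 0.579  -0.2564] yaw 6.0082341553872665
(array([-0.30550284, -0.18907253,  0.07833881]), np.float64(65.83515489757765))
```

Request:
carry_out([
  {"rot":[0,0,0],"xyz":[-0.3,-0.19,0.08],"grip":0},
  {"rot":[0,0,0],"xyz":[-0.3,-0.19,0.08],"grip":0},
  {"rot":[0,0,0],"xyz":[-0.3,-0.19,0.08],"grip":0},
  {"rot":[0,0,0],"xyz":[-0.3,-0.19,0.08],"grip":0},
  {"rot":[0,0,0],"xyz":[-0.3,-0.19,0.08],"grip":0},
  {"rot":[0,0,0],"xyz":[-0.3,-0.19,0.08],"grip":0},
  {"rot":[0,0,0],"xyz":[-0.3,-0.19,0.08],"grip":0},
  {"rot":[0,0,0],"xyz":[-0.3,-0.19,0.08],"grip":0},
])

```text
clock: 0.77
tool_pos: [0.4359, 0.2972, 0.1649]
eef_rot: [0.209, 0.978, -0.0, -0.0]
contact_force: [0.9, -0.4, 1.1]
opening: 1.002
finger_force: 0.0
```

Request:
carry_out([
  {"rot":[0,0,0],"xyz":[0,0,0],"grip":0},
  {"rot":[0,0,0],"xyz":[0,0,0],"grip":0},
])

```text
clock: 0.93
tool_pos: [0.4367, 0.2955, 0.1646]
eef_rot: [0.212, 0.977, -0.001, -0.0]
contact_force: [-0.3, 0.1, 0.2]
opening: 0.998
finger_force: 0.0
```

Run:
```python
from h import *
c=cam('wrist'); cv2.imwrite('pics/w1.png',r.snapshot('wrist')[...,::-1]); print(tool((.455,.275)),[proj(c,(.455,.275,z)).round() for z in(0,.044)])
```

```text
(array([-2.73766170e-02, -1.32736707e-02, -1.07951836e-05]), np.float64(65.70679349592069)) [array([309., 251.]), array([307., 267.])]
```

View pics/w1.png

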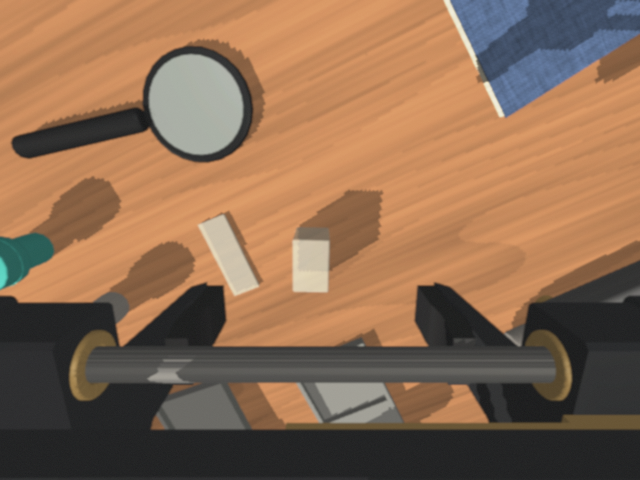

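Wrist view: the block's top face spans columns 293–329 and rows 240–292, with its centre near (311,266), against a prediction of (307,267). It is square to the fingers.

Run:
```python
from h import *
c=cam('wrist'); P=ray(c,(311,266),.044); print(P,tool(P,.015))
print(np.linalg.norm(ray(c,(293,266),.044)-ray(c,(329,266),.044)),np.linalg.norm(ray(c,(311,240),.044)-ray(c,(311,292),.044)))
```

```text
[0.45472696 0.28137956] (array([-0.02459426, -0.00750555,  0.15011953]), np.float64(65.70679349592069))
0.029384128470163598 0.04503490454551033
```

Request:
carry_out([
  {"rot":[0,0,0],"xyz":[-0.025,-0.0075,0.04],"grip":80},
  {"rot":[0,0,0],"xyz":[-0.025,-0.0075,0.08],"grip":80},
  {"rot":[0,0,0],"xyz":[-0.025,-0.0075,0.12],"grip":80},
  {"rot":[0,0,0],"xyz":[-0.025,-0.0075,0.149],"grip":80},
  {"rot":[0,0,0],"xyz":[-0.025,-0.0075,0.149],"grip":80},
  {"rot":[0,0,0],"xyz":[-0.025,-0.0075,0.149],"grip":255},
  {"rot":[0,0,0],"xyz":[-0.025,-0.0075,0.149],"grip":255},
  {"rot":[0,0,0],"xyz":[-0.025,-0.0075,0.149],"grip":255},
], squeeze=20)

```text
clock: 1.65
tool_pos: [0.456, 0.2837, 0.0188]
eef_rot: [0.209, 0.978, 0.002, 0.001]
contact_force: [-0.1, -0.2, -0.2]
opening: 0.481
finger_force: 0.0
```

Request:
carry_out([
  {"rot":[0,0,0],"xyz":[0,0,0],"grip":255},
  {"rot":[0,0,0],"xyz":[0,0,0],"grip":255},
  {"rot":[0,0,0],"xyz":[0,0,0],"grip":255},
])

```text
clock: 1.9
tool_pos: [0.4556, 0.282, 0.0182]
eef_rot: [0.21, 0.978, 0.001, 0.001]
contact_force: [-2.4, -1.2, 8.6]
opening: 0.339
finger_force: 20.0
```

Run:
```python
from h import *
print(tool((.576,.0915)),tool((.576,.0915),.12))
```

```text
(array([-1.87879782e-01, -1.24392713e-01,  7.27450938e-05]), np.float64(65.80905720687035)) (array([-0.18800862, -0.12425765, -0.10172992]), np.float64(65.80905720687035))
```

Request:
carry_out([
  {"rot":[0,0,0],"xyz":[0,0,-0.04],"grip":255},
  {"rot":[0,0,0],"xyz":[0,0,-0.08],"grip":255},
  {"rot":[0,0,0],"xyz":[-0.03,-0.02,-0.1],"grip":255},
  {"rot":[0,0,0],"xyz":[-0.06,-0.04,-0.1],"grip":255},
  {"rot":[0,0,0],"xyz":[-0.09,-0.06,-0.1],"grip":255},
  {"rot":[0,0,0],"xyz":[-0.125,-0.083,-0.1],"grip":255},
  {"rot":[0,0,0],"xyz":[-0.158,-0.105,-0.1],"grip":255},
  {"rot":[0,0,0],"xyz":[-0.188,-0.124,-0.1],"grip":255},
])

```text
clock: 2.57
tool_pos: [0.577, 0.0886, 0.1172]
eef_rot: [0.21, 0.978, -0.0, 0.001]
contact_force: [-0.5, -0.0, -3.0]
opening: 0.338
finger_force: 20.0
```

Request:
carry_out([
  {"rot":[0,0,0],"xyz":[0,0,0],"grip":255},
  {"rot":[0,0,0],"xyz":[0,0,0],"grip":255},
  {"rot":[0,0,0],"xyz":[0,0,0],"grip":255},
])

```text
clock: 2.82
tool_pos: [0.5754, 0.0925, 0.1168]
eef_rot: [0.209, 0.978, 0.001, -0.0]
contact_force: [0.3, 0.9, -2.5]
opening: 0.335
finger_force: 20.0
```

Run:
```python
from h import *
c=cam('wrist'); cv2.imwrite('pics/w2.png',r.snapshot('wrist')[...,::-1]); print(tool((.576,.0915),.024),proj(c,(.576,.0915,.004)))
```

```text
(array([-0.00185127, -0.00164247,  0.09277431]), np.float64(65.94426552773253)) [319.18425908 240.99517949]
```

View pics/w2.png

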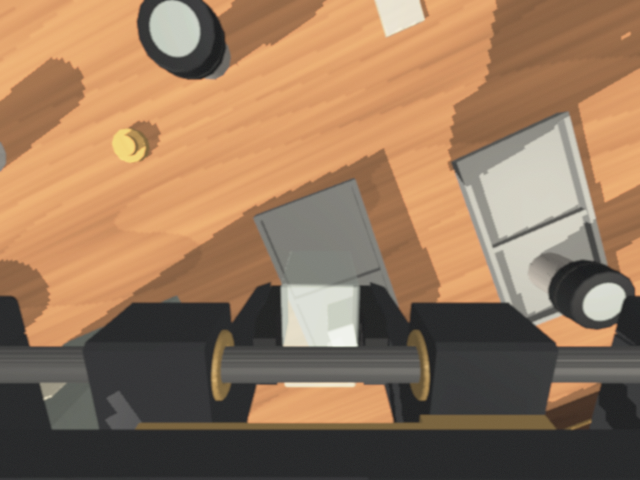

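Wrist view: the free bay's corners are about (255,217), (355,181), (382,270) and (290,305). Their mean is (320,243), which matches the predicted (319,241), so I'm lowering.

Request:
carry_out([
  {"rot":[0,0,0],"xyz":[-0.002,-0.0015,0.035],"grip":255},
  {"rot":[0,0,0],"xyz":[-0.002,-0.0015,0.065],"grip":255},
  {"rot":[0,0,0],"xyz":[-0.002,-0.0015,0.08],"grip":255},
  {"rot":[0,0,0],"xyz":[-0.002,-0.0015,0.088],"grip":255},
  {"rot":[0,0,0],"xyz":[-0.002,-0.0015,0.092],"grip":255},
  {"rot":[0,0,0],"xyz":[-0.002,-0.0015,0.094],"grip":255},
  {"rot":[0,0,0],"xyz":[-0.002,-0.0015,0.094],"grip":255},
  {"rot":[0,0,0],"xyz":[-0.002,-0.0015,0.094],"grip":255},
])

```text
clock: 3.53
tool_pos: [0.5777, 0.0902, 0.0235]
eef_rot: [0.209, 0.978, 0.001, 0.001]
contact_force: [-0.0, 0.6, -1.6]
opening: 0.335
finger_force: 20.0
```

Not yet touching; a little lower, then release and rise.

Request:
carry_out([
  {"rot":[0,0,0],"xyz":[0,0,0.001],"grip":255},
  {"rot":[0,0,0],"xyz":[0,0,0.002],"grip":255},
  {"rot":[0,0,0],"xyz":[0,0,0.002],"grip":255},
])

```text
clock: 3.78
tool_pos: [0.5778, 0.0899, 0.0222]
eef_rot: [0.209, 0.978, 0.0, 0.001]
contact_force: [-1.3, 0.0, 7.5]
opening: 0.343
finger_force: 20.0
```

Request:
carry_out([
  {"rot":[0,0,0],"xyz":[0,0,0],"grip":100},
  {"rot":[0,0,0],"xyz":[0,0,0],"grip":100},
  {"rot":[0,0,0],"xyz":[0,0,0],"grip":100},
  {"rot":[0,0,0],"xyz":[0,0,-0.02],"grip":100},
  {"rot":[0,0,0],"xyz":[0,0,-0.05],"grip":100},
  {"rot":[0,0,0],"xyz":[0,0,-0.09],"grip":100},
  {"rot":[0,0,0],"xyz":[0,0,-0.12],"grip":0},
  {"rot":[0,0,0],"xyz":[0,0,-0.14],"grip":0},
])

```text
clock: 4.45
tool_pos: [0.5782, 0.09, 0.1637]
eef_rot: [0.209, 0.978, 0.001, 0.002]
contact_force: [0.0, 0.1, 0.7]
opening: 0.734
finger_force: 0.0
```

Run:
```python
from h import *
print(tool((.4253,.0757)))
```

```text
(array([ 0.13361572, -0.07567159, -0.00060679]), np.float64(65.82280259148052))
```

Request:
carry_out([
  {"rot":[0,0,0],"xyz":[0.035,-0.02,0],"grip":0},
  {"rot":[0,0,0],"xyz":[0.07,-0.04,0],"grip":0},
  {"rot":[0,0,0],"xyz":[0.1,-0.06,0],"grip":0},
  {"rot":[0,0,0],"xyz":[0.134,-0.076,0],"grip":0},
  {"rot":[0,0,0],"xyz":[0.134,-0.076,0],"grip":0},
  {"rot":[0,0,0],"xyz":[0.134,-0.076,0],"grip":0},
  {"rot":[0,0,0],"xyz":[0.134,-0.076,0],"grip":0},
])

```text
clock: 5.03
tool_pos: [0.4248, 0.0757, 0.1608]
eef_rot: [0.209, 0.978, 0.001, 0.001]
contact_force: [0.7, -0.0, -0.2]
opening: 1.001
finger_force: 0.0
```

Run:
```python
from h import *
c=cam('wrist'); cv2.imwrite('pics/w3.png',r.snapshot('wrist')[...,::-1]); print(tool((.4253,.0757),.027),proj(c,(.4253,.0757,.058)))
```

```text
(array([ 0.00043709, -0.00046768,  0.13368121]), np.float64(65.81629533117243)) [320.26877454 243.64961513]
```

View pics/w3.png

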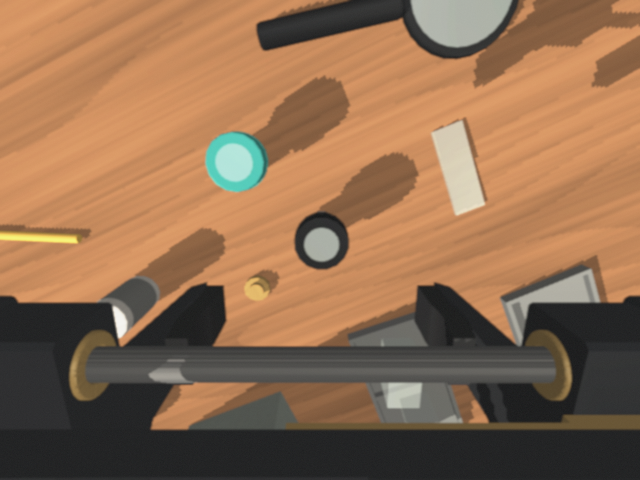

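Wrist view: the eyepiece head is centred at (321,241), and the prediction was (320,244). It is clear of the brass ring at (257,288), so I'm going straight down.

Request:
carry_out([
  {"rot":[0,0,0],"xyz":[0.002,0.001,0.035],"grip":40},
  {"rot":[0,0,0],"xyz":[0.002,0.001,0.07],"grip":40},
  {"rot":[0,0,0],"xyz":[0.002,0.001,0.105],"grip":40},
  {"rot":[0,0,0],"xyz":[0.002,0.001,0.134],"grip":40},
  {"rot":[0,0,0],"xyz":[0.002,0.001,0.134],"grip":40},
  {"rot":[0,0,0],"xyz":[0.002,0.001,0.134],"grip":40},
  {"rot":[0,0,0],"xyz":[0.002,0.001,0.134],"grip":255},
  {"rot":[0,0,0],"xyz":[0.002,0.001,0.134],"grip":255},
])

```text
clock: 5.75
tool_pos: [0.4162, 0.0737, 0.029]
eef_rot: [0.207, 0.978, -0.009, -0.01]
contact_force: [-1.0, -0.7, -1.0]
opening: 0.721
finger_force: 0.0
```

Request:
carry_out([
  {"rot":[0,0,0],"xyz":[0,0,0],"grip":255},
  {"rot":[0,0,0],"xyz":[0,0,0],"grip":255},
  {"rot":[0,0,0],"xyz":[0,0,0],"grip":255},
])

```text
clock: 6.0
tool_pos: [0.4147, 0.0733, 0.0298]
eef_rot: [0.208, 0.978, -0.009, -0.012]
contact_force: [0.1, 0.8, 1.7]
opening: 0.49
finger_force: 0.3
```

Run:
```python
from h import *
print(tool((.596,.2436),.15))
```

```text
(array([-0.0938664 ,  0.22661387, -0.12710848]), np.float64(66.01327835285069))
```

Run:
```python
from h import *
s=r.get_state(); print(s['q'].round(3),s['tool_pos'],s['finger_force'],s['opening'],s['contact_force']); A=R.from_quat(s['eef_rot']).as_matrix(); print(A.round(3)); print(tool((.4245,.076),.029))
```

```text
[-0.124  0.896 -0.265  2.272  1.473  0.21  -0.617] [0.41470999 0.07329931 0.0297797 ] 0.3275530971586704 0.4901637117973858 [0.11416591 0.79545417 1.68410906]
[[-0.913  0.406 -0.027]
 [ 0.407  0.913 -0.012]
 [ 0.02  -0.022 -1.   ]]
(array([-0.0078579 ,  0.00646282,  0.00048095]), np.float64(66.01327835285069))
```

Request:
carry_out([
  {"rot":[0,0,0],"xyz":[0,0,0],"grip":40},
  {"rot":[0,0,0],"xyz":[0,0,0],"grip":40},
  {"rot":[0,0,0],"xyz":[0,0,0],"grip":40},
  {"rot":[0,0,0],"xyz":[0,0,0],"grip":40},
])

```text
clock: 6.33
tool_pos: [0.4139, 0.073, 0.0301]
eef_rot: [0.207, 0.978, -0.009, -0.012]
contact_force: [-0.9, 0.5, 0.7]
opening: 0.766
finger_force: 0.0
```

Request:
carry_out([
  {"rot":[-0.011,-0.01,0],"xyz":[-0.004,0.003,0],"grip":40},
  {"rot":[-0.022,-0.02,0],"xyz":[-0.008,0.0065,0],"grip":40},
  {"rot":[-0.022,-0.02,0],"xyz":[-0.008,0.0065,0],"grip":40},
  {"rot":[-0.022,-0.02,0],"xyz":[-0.008,0.0065,0],"grip":40},
  {"rot":[-0.022,-0.02,0],"xyz":[-0.008,0.0065,0],"grip":40},
])

```text
clock: 6.75
tool_pos: [0.4234, 0.0757, 0.0296]
eef_rot: [0.207, 0.978, -0.001, -0.0]
contact_force: [-0.2, -0.0, -0.3]
opening: 0.845
finger_force: 0.0
```

Run:
```python
from h import *
s=r.get_state(); print(s['q'].round(3),s['tool_pos'],s['finger_force'],s['opening'],s['contact_force']); A=R.from_quat(s['eef_rot']).as_matrix(); print(A.round(3)); print(tool((.4245,.076),.029))
cv2.imwrite('pics/s4.png',r.snapshot('scene')[180:300,200:400,::-1].repeat(3,0).repeat(3,1))
```

```text
[-0.106  0.898 -0.289  2.271  1.597  0.225 -0.734] [0.42344849 0.07565542 0.02960421] 0.0 0.8452369269167331 [-0.22423733 -0.00939754 -0.28617952]
[[-0.914  0.406 -0.001]
 [ 0.406  0.914 -0.001]
 [ 0.001 -0.001 -1.   ]]
(array([-0.00082175,  0.00074226,  0.00060271]), np.float64(66.06890672453108))
```

View pics/s4.png

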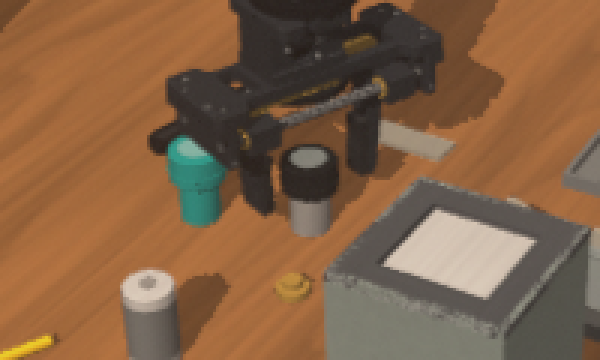

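The pose is now right and the eyepiece stands upright between the fingers. I'll grip, then lift slowly because the wrist is near singular here.

Request:
carry_out([
  {"rot":[0,0,0],"xyz":[-0.001,0.0005,0],"grip":255},
  {"rot":[0,0,0],"xyz":[-0.001,0.0005,0],"grip":255},
  {"rot":[0,0,0],"xyz":[-0.001,0.0005,0],"grip":255},
  {"rot":[0,0,0],"xyz":[-0.001,0.0005,0],"grip":255},
  {"rot":[0,0,0],"xyz":[-0.001,0.0005,0],"grip":255},
  {"rot":[0,0,0],"xyz":[-0.001,0.0005,0],"grip":255},
  {"rot":[0,0,0],"xyz":[-0.001,0.0005,0],"grip":255},
], squeeze=20)

```text
clock: 7.38
tool_pos: [0.4247, 0.0755, 0.0295]
eef_rot: [0.207, 0.978, -0.001, -0.0]
contact_force: [-0.9, 0.3, 0.8]
opening: 0.464
finger_force: 20.0
```

Request:
carry_out([
  {"rot":[0,0,0],"xyz":[-0.002,0.004,-0.015],"grip":255},
  {"rot":[0,0,0],"xyz":[-0.004,0.01,-0.03],"grip":255},
  {"rot":[0,0,0],"xyz":[-0.008,0.02,-0.045],"grip":255},
  {"rot":[0,0,0],"xyz":[-0.015,0.035,-0.06],"grip":255},
  {"rot":[0,0,0],"xyz":[-0.02,0.05,-0.08],"grip":255},
  {"rot":[0,0,0],"xyz":[-0.03,0.07,-0.1],"grip":255},
  {"rot":[0,0,0],"xyz":[-0.04,0.09,-0.12],"grip":255},
  {"rot":[0,0,0],"xyz":[-0.05,0.12,-0.125],"grip":255},
])

```text
clock: 8.05
tool_pos: [0.5202, 0.1642, 0.157]
eef_rot: [0.208, 0.978, -0.0, 0.001]
contact_force: [-0.3, -0.2, -0.8]
opening: 0.467
finger_force: 20.0
```

Run:
```python
from h import *
print(tool((.596,.2436),.14)); s=r.get_state(); print(s['q'].round(2), R.from_quat(s['eef_rot']).as_matrix()[:,2],s['opening'],s['finger_force'])
```

```text
(array([-0.03678651,  0.10343896,  0.01696099]), np.float64(65.94067419510077))
[ 0.    0.78 -0.68  1.87  0.71  0.75  0.08] [ 8.58995911e-04 -1.14574232e-03 -9.99998975e-01] 0.46714557215692093 20.000063683837652
```

Request:
carry_out([
  {"rot":[0,0,0],"xyz":[-0.012,0.034,0.005],"grip":255},
  {"rot":[0,0,0],"xyz":[-0.024,0.068,0.012],"grip":255},
  {"rot":[0,0,0],"xyz":[-0.037,0.103,0.017],"grip":255},
  {"rot":[0,0,0],"xyz":[-0.037,0.103,0.017],"grip":255},
  {"rot":[0,0,0],"xyz":[-0.037,0.103,0.017],"grip":255},
  {"rot":[0,0,0],"xyz":[-0.037,0.103,0.017],"grip":255},
  {"rot":[0,0,0],"xyz":[-0.037,0.103,0.017],"grip":255},
])

```text
clock: 8.63
tool_pos: [0.594, 0.2428, 0.137]
eef_rot: [0.207, 0.978, -0.001, -0.001]
contact_force: [0.1, 0.2, -0.7]
opening: 0.467
finger_force: 20.0
```

Run:
```python
from h import *
c=cam('wrist'); cv2.imwrite('pics/w5.png',r.snapshot('wrist')[...,::-1]); print(tool((.596,.2436),.034),proj(c,(.596,.2436,.004)))
```

```text
(array([-0.00139312,  0.00178825,  0.10325734]), np.float64(66.0471373651687)) [322.53426343 235.1158304 ]
```

View pics/w5.png

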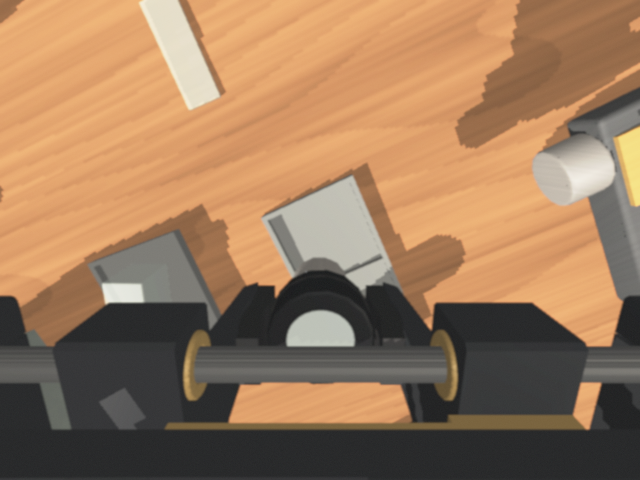

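Wrist view: the bay's corners are (263,217), (355,177), (382,257) and about (290,297). Their mean is (322,237), against a prediction of (322,235).

Request:
carry_out([
  {"rot":[0,0,0],"xyz":[-0.001,0.001,0.035],"grip":255},
  {"rot":[0,0,0],"xyz":[-0.001,0.001,0.065],"grip":255},
  {"rot":[0,0,0],"xyz":[-0.001,0.001,0.085],"grip":255},
  {"rot":[0,0,0],"xyz":[-0.001,0.001,0.097],"grip":255},
  {"rot":[0,0,0],"xyz":[-0.001,0.001,0.101],"grip":255},
  {"rot":[0,0,0],"xyz":[-0.001,0.001,0.103],"grip":255},
  {"rot":[0,0,0],"xyz":[-0.001,0.001,0.104],"grip":255},
  {"rot":[0,0,0],"xyz":[-0.001,0.001,0.104],"grip":255},
])

```text
clock: 9.35
tool_pos: [0.5969, 0.2453, 0.0346]
eef_rot: [0.207, 0.978, 0.0, 0.001]
contact_force: [-1.0, 0.1, -1.0]
opening: 0.472
finger_force: 20.0
```

Request:
carry_out([
  {"rot":[0,0,0],"xyz":[0,0,0.001],"grip":255},
  {"rot":[0,0,0],"xyz":[0,0,0.002],"grip":255},
  {"rot":[0,0,0],"xyz":[0,0,0.002],"grip":255},
])

```text
clock: 9.6
tool_pos: [0.597, 0.2453, 0.0335]
eef_rot: [0.207, 0.978, 0.0, 0.001]
contact_force: [-1.2, -2.0, 6.8]
opening: 0.467
finger_force: 20.0
```

Request:
carry_out([
  {"rot":[0,0,0],"xyz":[0,0,0],"grip":60},
  {"rot":[0,0,0],"xyz":[0,0,0],"grip":60},
  {"rot":[0,0,0],"xyz":[0,0,0],"grip":60},
  {"rot":[0,0,0],"xyz":[0,0,-0.02],"grip":60},
  {"rot":[0,0,0],"xyz":[0,0,-0.05],"grip":60},
  {"rot":[0,0,0],"xyz":[0,0,-0.09],"grip":60},
  {"rot":[0,0,0],"xyz":[0,0,-0.13],"grip":0},
  {"rot":[0,0,0],"xyz":[0,0,-0.17],"grip":0},
])

```text
clock: 10.27
tool_pos: [0.5958, 0.2448, 0.2029]
eef_rot: [0.207, 0.978, -0.0, -0.001]
contact_force: [0.3, 1.6, 0.3]
opening: 0.891
finger_force: 0.0
```

Run:
```python
from h import *
print(tool((.4566,-.2904),.17),tool((.4137,-.106),.18)); print(r.get_state()['q'].round(2))
```

```text
(array([-0.08970485, -0.54565968,  0.03345495]), np.float64(66.09520625051745)) (array([ 0.02424871, -0.39447339,  0.02340214]), np.float64(66.09520625051745))
[-0.1   0.84 -0.72  1.52  0.61  1.02  0.18]
```

Request:
carry_out([
  {"rot":[0,0,0],"xyz":[0.003,-0.04,0],"grip":0},
  {"rot":[0,0,0],"xyz":[0.006,-0.08,0],"grip":0},
  {"rot":[0,0,0],"xyz":[0.009,-0.12,0],"grip":0},
  {"rot":[0,0,0],"xyz":[0.012,-0.16,0],"grip":0},
  {"rot":[0,0,0],"xyz":[0.015,-0.2,0],"grip":0},
  {"rot":[0,0,0],"xyz":[0.018,-0.24,0],"grip":0},
  {"rot":[0,0,0],"xyz":[0.02,-0.28,0],"grip":0},
  {"rot":[0,0,0],"xyz":[0.02,-0.32,0],"grip":0},
])

```text
clock: 10.93
tool_pos: [0.4468, -0.0407, 0.2018]
eef_rot: [0.207, 0.978, -0.0, -0.0]
contact_force: [1.5, 0.0, -0.2]
opening: 1.002
finger_force: 0.0
```

Request:
carry_out([
  {"rot":[0,0,0],"xyz":[0,-0.035,0.01],"grip":0},
  {"rot":[0,0,0],"xyz":[0.004,-0.073,0.02],"grip":0},
  {"rot":[0,0,0],"xyz":[0.004,-0.073,0.02],"grip":0},
  {"rot":[0,0,0],"xyz":[0.004,-0.073,0.02],"grip":0},
  {"rot":[0,0,0],"xyz":[0.004,-0.073,0.02],"grip":0},
])

```text
clock: 11.35
tool_pos: [0.4157, -0.1039, 0.182]
eef_rot: [0.207, 0.978, 0.0, 0.0]
contact_force: [-0.0, 0.3, -0.1]
opening: 1.001
finger_force: 0.0
```

Run:
```python
from h import *
c=cam('wrist'); cv2.imwrite('pics/w6.png',r.snapshot('wrist')[...,::-1]); print(tool((.4137,-.106),.031),proj(c,(.4137,-.106,.06))); s=r.get_state(); print(s['q'].round(2),s['tool_pos'])
```

```text
(array([ 0.00131465, -0.00363315,  0.15112555]), np.float64(66.16294309352527)) [316.74111787 235.35841829]
[ 0.6   0.63 -0.72  2.18  0.76  0.6   0.47] [ 0.41614419 -0.103278    0.18213066]
```

View pics/w6.png

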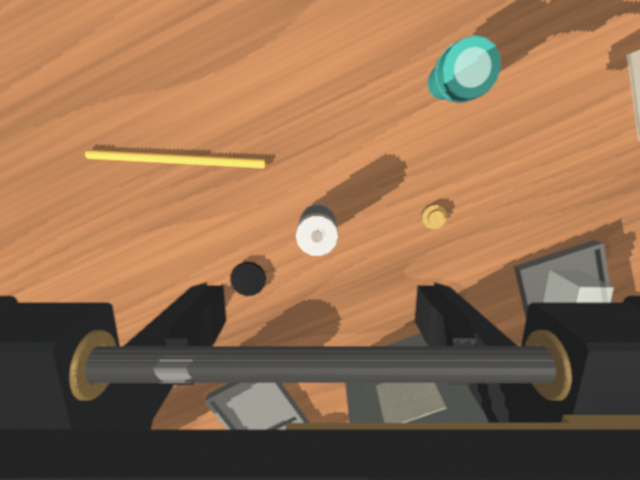

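Wrist view: the battery's top is centred at (317,236), against a prediction of (317,235). Descending in slower steps.

Request:
carry_out([
  {"rot":[0,0,0],"xyz":[0.0015,-0.0035,0.02],"grip":60},
  {"rot":[0,0,0],"xyz":[0.0015,-0.0035,0.042],"grip":60},
  {"rot":[0,0,0],"xyz":[0.0015,-0.0035,0.062],"grip":60},
  {"rot":[0,0,0],"xyz":[0.0015,-0.0035,0.08],"grip":60},
  {"rot":[0,0,0],"xyz":[0.0015,-0.0035,0.1],"grip":60},
  {"rot":[0,0,0],"xyz":[0.0015,-0.0035,0.12],"grip":60},
  {"rot":[0,0,0],"xyz":[0.0015,-0.0035,0.137],"grip":60},
  {"rot":[0,0,0],"xyz":[0.0015,-0.0035,0.15],"grip":60},
])

```text
clock: 12.07
tool_pos: [0.4136, -0.105, 0.0308]
eef_rot: [0.205, 0.979, -0.0, 0.0]
contact_force: [-0.6, 0.4, 0.2]
opening: 0.766
finger_force: 0.0
```

Request:
carry_out([
  {"rot":[0,0,0],"xyz":[0,0,0],"grip":60},
  {"rot":[0,0,0],"xyz":[0,0,0],"grip":60},
])

```text
clock: 12.23
tool_pos: [0.4128, -0.1056, 0.0315]
eef_rot: [0.206, 0.979, 0.0, -0.0]
contact_force: [0.2, -0.2, 0.5]
opening: 0.761
finger_force: 0.0
```

Run:
```python
from h import *
print(tool((.4137,-.106),.031)); s=r.get_state(); print(s['q'].round(2),s['tool_pos'],R.from_quat(s['eef_rot']).as_matrix()[:,2])
```

```text
(array([-9.75309240e-04, -3.95599468e-05,  4.51366837e-04]), np.float64(66.24461306690857))
[ 0.3   0.89 -0.26  2.28  1.65  0.2  -0.36] [ 0.41282348 -0.10557122  0.03145209] [-4.84103843e-04  7.02363227e-04 -9.99999636e-01]
```

Request:
carry_out([
  {"rot":[0,0,0],"xyz":[0,0,0],"grip":255},
  {"rot":[0,0,0],"xyz":[0,0,0],"grip":255},
  {"rot":[0,0,0],"xyz":[0,0,0],"grip":255},
  {"rot":[0,0,0],"xyz":[0,0,0],"grip":255},
  {"rot":[0,0,0],"xyz":[0,0,0],"grip":255},
  {"rot":[0,0,0],"xyz":[0,0,0],"grip":255},
  {"rot":[0,0,0],"xyz":[0,0,0],"grip":255},
  {"rot":[0,0,0],"xyz":[0,0,0],"grip":255},
], squeeze=30)

```text
clock: 12.9
tool_pos: [0.4123, -0.1071, 0.032]
eef_rot: [0.207, 0.978, -0.0, 0.0]
contact_force: [1.1, -0.1, 6.1]
opening: 0.372
finger_force: 30.0
```

Request:
carry_out([
  {"rot":[0,0,0],"xyz":[0,0,-0.02],"grip":255},
  {"rot":[0,0,0],"xyz":[0,0,-0.04],"grip":255},
  {"rot":[0,0,0],"xyz":[0,0,-0.06],"grip":255},
  {"rot":[0,0,0],"xyz":[0,0,-0.09],"grip":255},
  {"rot":[0,0,0],"xyz":[0,0,-0.12],"grip":255},
  {"rot":[0,0,0],"xyz":[0,0,-0.15],"grip":255},
  {"rot":[0,0,0],"xyz":[0,0,-0.18],"grip":255},
  {"rot":[0,0,0],"xyz":[0,0,-0.2],"grip":255},
])

```text
clock: 13.57
tool_pos: [0.4119, -0.1071, 0.2339]
eef_rot: [0.207, 0.978, -0.0, 0.0]
contact_force: [1.2, -0.6, -1.2]
opening: 0.379
finger_force: 30.0
```

Run:
```python
from h import *
print(tool((.6237,-.091),.225)); s=r.get_state(); print(s['q'].round(2),s['tool_pos'],s['opening'],R.from_quat(s['eef_rot']).as_matrix()[:,2])
```

```text
(array([-0.18699362,  0.10069074,  0.00893986]), np.float64(66.05168256067996))
[ 0.66  0.54 -0.78  2.12  0.59  0.71  0.64] [ 0.4119286  -0.10711456  0.23385187] 0.3790205852678826 [ 4.57428533e-04 -5.50462594e-04 -9.99999744e-01]
```

Request:
carry_out([
  {"rot":[0,0,0],"xyz":[-0.032,0.017,0],"grip":255},
  {"rot":[0,0,0],"xyz":[-0.064,0.034,0],"grip":255},
  {"rot":[0,0,0],"xyz":[-0.096,0.051,0],"grip":255},
  {"rot":[0,0,0],"xyz":[-0.128,0.068,0],"grip":255},
  {"rot":[0,0,0],"xyz":[-0.16,0.085,0],"grip":255},
  {"rot":[0,0,0],"xyz":[-0.187,0.1,0],"grip":255},
  {"rot":[0,0,0],"xyz":[-0.187,0.1,0],"grip":255},
  {"rot":[0,0,0],"xyz":[-0.187,0.1,0],"grip":255},
])

```text
clock: 14.23
tool_pos: [0.6236, -0.091, 0.2303]
eef_rot: [0.207, 0.978, -0.0, -0.001]
contact_force: [-0.6, 0.0, -1.4]
opening: 0.381
finger_force: 30.0
```

Run:
```python
from h import *
print(tool((.6237,-.091),.154))
im=r.snapshot('scene')[...,::-1].copy(); c=cam('scene')
P=[proj(c,(.6237+a,-.091+b,.15)) for a,b in((-.034,-.034),(.034,-.034),(.034,.034),(-.034,.034))]
cv2.polylines(im,[np.int32(P)],True,(0,0,255)); 
cv2.imwrite('pics/s7.png',cv2.resize(im[130:370,240:480],(600,600)))
```

```text
(array([-2.85722832e-04,  6.26603135e-05,  7.62633930e-02]), np.float64(66.08983815234178))
```

View pics/s7.png

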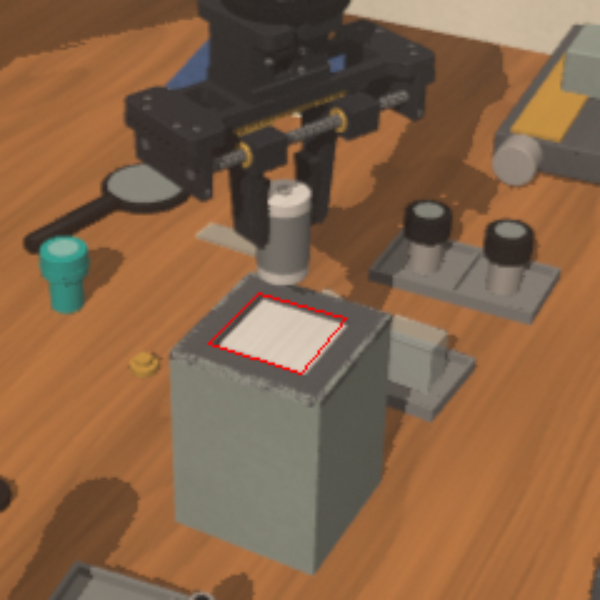

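The second view agrees: the drawn mouth outline matches the opening, the eyepiece stands in its bay and the battery hangs upright over the mouth. Pushing down.

Request:
carry_out([
  {"rot":[0,0,0],"xyz":[0,0,0.02],"grip":255},
  {"rot":[0,0,0],"xyz":[0,0,0.04],"grip":255},
  {"rot":[0,0,0],"xyz":[0,0,0.055],"grip":255},
  {"rot":[0,0,0],"xyz":[0,0,0.068],"grip":255},
  {"rot":[0,0,0],"xyz":[0,0,0.075],"grip":255},
  {"rot":[0,0,0],"xyz":[0,0,0.075],"grip":255},
  {"rot":[0,0,0],"xyz":[0,0,0.075],"grip":255},
])

```text
clock: 14.87
tool_pos: [0.623, -0.0918, 0.1567]
eef_rot: [0.207, 0.978, -0.001, -0.001]
contact_force: [0.1, 0.5, -0.2]
opening: 0.379
finger_force: 30.0
```

Request:
carry_out([
  {"rot":[0,0,0],"xyz":[0,0,0],"grip":60},
  {"rot":[0,0,0],"xyz":[0,0,0],"grip":60},
  {"rot":[0,0,0],"xyz":[0,0,0],"grip":60},
  {"rot":[0,0,0],"xyz":[0,0,0],"grip":60},
  {"rot":[0,0,0],"xyz":[0,0,0],"grip":60},
  {"rot":[0,0,0],"xyz":[0,0,-0.02],"grip":60},
  {"rot":[0,0,0],"xyz":[0,0,-0.05],"grip":60},
  {"rot":[0,0,0],"xyz":[0,0,-0.08],"grip":0},
])

```text
clock: 15.53
tool_pos: [0.6229, -0.0915, 0.2368]
eef_rot: [0.207, 0.978, -0.0, -0.001]
contact_force: [0.2, -0.0, 0.9]
opening: 0.817
finger_force: 0.0
```

Run:
```python
from h import *
print(tool((.4566,-.2904),.17)); print(r.get_state()['q'].round(2))
im=r.snapshot('scene')[...,::-1]
cv2.imwrite('pics/s8.png',cv2.resize(im[130:370,240:480],(600,600)))
```

```text
(array([ 0.07128532, -0.24911364,  0.06734388]), np.float64(66.09357023367062))
[ 0.46  0.78 -0.74  1.53  0.58  1.06  0.73]
```

View pics/s8.png

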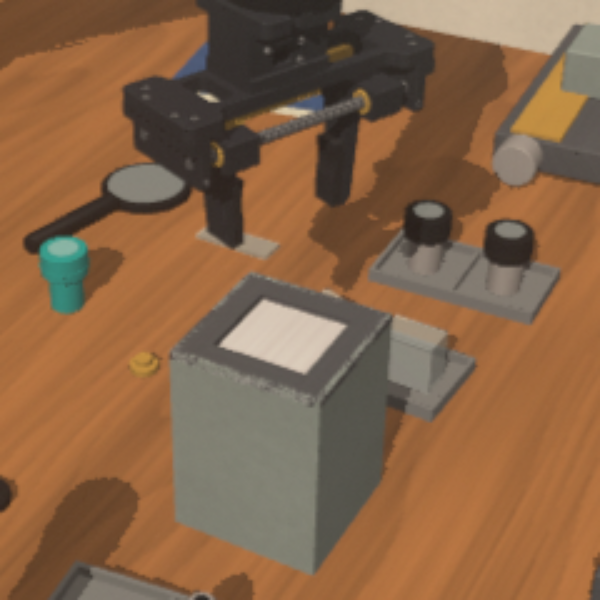

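The battery is gone, the flap is shut, and the block and eyepiece stand in their bays. Next is the objective. I'll turn the tool 46° on the way so the gripper body stays clear of the box when placing.

Request:
carry_out([
  {"rot":[0,0,0.1],"xyz":[0.009,-0.031,0],"grip":0},
  {"rot":[0,0,0.2],"xyz":[0.018,-0.062,0],"grip":0},
  {"rot":[0,0,0.3],"xyz":[0.027,-0.093,0],"grip":0},
  {"rot":[0,0,0.4],"xyz":[0.036,-0.124,0],"grip":0},
  {"rot":[0,0,0.5],"xyz":[0.045,-0.155,0.01],"grip":0},
  {"rot":[0,0,0.6],"xyz":[0.054,-0.186,0.025],"grip":0},
  {"rot":[0,0,0.7],"xyz":[0.063,-0.217,0.045],"grip":0},
  {"rot":[0,0,0.8],"xyz":[0.071,-0.249,0.067],"grip":0},
])

```text
clock: 16.25
tool_pos: [0.4573, -0.2915, 0.1701]
eef_rot: [0.574, 0.819, -0.0, 0.001]
contact_force: [0.2, -0.3, -0.9]
opening: 0.999
finger_force: 0.0
```

Request:
carry_out([
  {"rot":[0,0,0],"xyz":[0,0,0],"grip":0},
  {"rot":[0,0,0],"xyz":[0,0,0],"grip":0},
  {"rot":[0,0,0],"xyz":[0,0,0],"grip":0},
])

```text
clock: 16.5
tool_pos: [0.4587, -0.2898, 0.1701]
eef_rot: [0.571, 0.821, 0.0, 0.0]
contact_force: [0.8, 1.2, 0.4]
opening: 1.001
finger_force: 0.0
```

Run:
```python
from h import *
c=cam('wrist'); cv2.imwrite('pics/w9.png',r.snapshot('wrist')[...,::-1]); print(tool((.4566,-.2904),.014),proj(c,(.4566,-.2904,.052)),proj(c,(.579,-.2564,.004))); s=r.get_state(); print(s['q'].round(2),s['tool_pos'])
```

```text
(array([-3.35534741e-05, -3.31944418e-03,  1.56485546e-01]), np.float64(20.378431592323064)) [317.7804717  237.32981139] [454.24424968 234.75590276]
[ 0.78  0.72 -0.5   1.87  0.52  0.68  0.32] [ 0.4593845  -0.28920484  0.17049142]
```

View pics/w9.png

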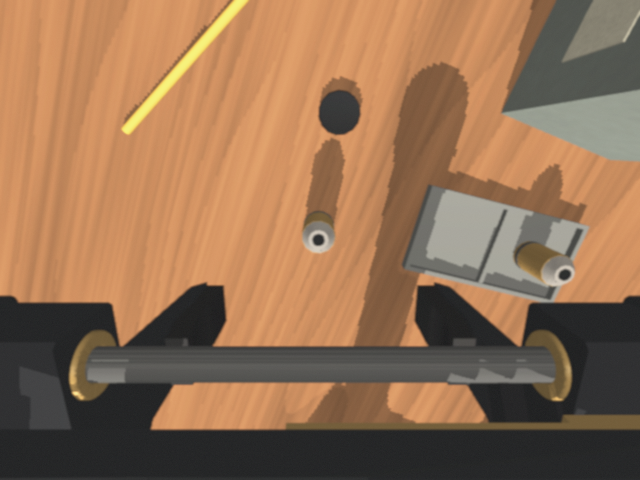

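Wrist view: the objective's nose is at (318,239), matching the prediction. The free bay's centre is about (455,235), also as predicted.

Request:
carry_out([
  {"rot":[0,0,0],"xyz":[0,-0.0035,0.02],"grip":80},
  {"rot":[0,0,0],"xyz":[0,-0.0035,0.045],"grip":80},
  {"rot":[0,0,0],"xyz":[0,-0.0035,0.07],"grip":80},
  {"rot":[0,0,0],"xyz":[0,-0.0035,0.095],"grip":80},
  {"rot":[0,0,0],"xyz":[0,-0.0035,0.12],"grip":80},
  {"rot":[0,0,0],"xyz":[0,-0.0035,0.142],"grip":80},
  {"rot":[0,0,0],"xyz":[0,-0.0035,0.156],"grip":80},
  {"rot":[0,0,0],"xyz":[0,-0.0035,0.156],"grip":80},
])

```text
clock: 17.22
tool_pos: [0.4551, -0.2894, 0.0119]
eef_rot: [0.57, 0.821, 0.0, -0.001]
contact_force: [0.1, 0.1, 0.4]
opening: 0.686
finger_force: 0.0
```

Request:
carry_out([
  {"rot":[0,0,0],"xyz":[0,0,0],"grip":80},
  {"rot":[0,0,0],"xyz":[0,0,0],"grip":80},
])

```text
clock: 17.38
tool_pos: [0.4559, -0.2912, 0.0149]
eef_rot: [0.571, 0.821, 0.0, 0.001]
contact_force: [-0.7, -0.1, 0.4]
opening: 0.685
finger_force: 0.0
```

Run:
```python
from h import *
print(tool((.4566,-.2904),.014)); s=r.get_state(); print(s['q'].round(2),R.from_quat(s['eef_rot']).as_matrix()[:,2])
```

```text
(array([0.00050318, 0.00088878, 0.00089983]), np.float64(20.319568449450404))
[ 0.64  0.95 -0.27  1.95  0.73  0.33  0.14] [ 1.90012347e-03 -8.43904832e-04 -9.99997839e-01]
```

Request:
carry_out([
  {"rot":[0,0,0],"xyz":[0,0,0],"grip":255},
  {"rot":[0,0,0],"xyz":[0,0,0],"grip":255},
  {"rot":[0,0,0],"xyz":[0,0,0],"grip":255},
  {"rot":[0,0,0],"xyz":[0,0,0],"grip":255},
  {"rot":[0,0,0],"xyz":[0,0,0],"grip":255},
  {"rot":[0,0,0],"xyz":[0,0,0],"grip":255},
  {"rot":[0,0,0],"xyz":[0,0,0],"grip":255},
  {"rot":[0,0,0],"xyz":[0,0,0],"grip":255},
], squeeze=20)

```text
clock: 18.05
tool_pos: [0.4548, -0.2918, 0.0141]
eef_rot: [0.572, 0.82, -0.0, 0.0]
contact_force: [0.2, 0.1, 4.3]
opening: 0.311
finger_force: 20.0
```

Request:
carry_out([
  {"rot":[0,0,0],"xyz":[0,0,-0.02],"grip":255},
  {"rot":[0,0,0],"xyz":[0,0,-0.045],"grip":255},
  {"rot":[0,0,0],"xyz":[0,0,-0.07],"grip":255},
  {"rot":[0,0,0],"xyz":[0,0,-0.095],"grip":255},
  {"rot":[0,0,0],"xyz":[0,0,-0.11],"grip":255},
  {"rot":[0,0,0],"xyz":[0,0,-0.11],"grip":255},
  {"rot":[0,0,0],"xyz":[0,0,-0.11],"grip":255},
])

```text
clock: 18.63
tool_pos: [0.454, -0.2919, 0.1237]
eef_rot: [0.572, 0.82, -0.001, 0.0]
contact_force: [-0.1, 0.0, -1.5]
opening: 0.308
finger_force: 20.0
```

Run:
```python
from h import *
print(tool((.579,-.2564),.12)); print(r.get_state()['q'].round(2))
```

```text
(array([-0.00983643,  0.12959748,  0.00356875]), np.float64(20.202158762418374))
[ 0.75  0.78 -0.45  1.92  0.59  0.58  0.26]
```

Request:
carry_out([
  {"rot":[0,0,0],"xyz":[-0.002,0.03,0],"grip":255},
  {"rot":[0,0,0],"xyz":[-0.004,0.06,0],"grip":255},
  {"rot":[0,0,0],"xyz":[-0.007,0.09,0],"grip":255},
  {"rot":[0,0,0],"xyz":[-0.009,0.115,0],"grip":255},
  {"rot":[0,0,0],"xyz":[-0.01,0.13,0],"grip":255},
  {"rot":[0,0,0],"xyz":[-0.01,0.13,0],"grip":255},
  {"rot":[0,0,0],"xyz":[-0.01,0.13,0],"grip":255},
])

```text
clock: 19.22
tool_pos: [0.5787, -0.2552, 0.1214]
eef_rot: [0.571, 0.821, -0.001, -0.002]
contact_force: [-0.1, 0.7, -1.8]
opening: 0.31
finger_force: 20.0
```

Run:
```python
from h import *
c=cam('wrist'); cv2.imwrite('pics/w10.png',r.snapshot('wrist')[...,::-1]); print(tool((.579,-.2564),.019),proj(c,(.579,-.2564,.004)))
```

```text
(array([-0.0007242 ,  0.00171315,  0.10265272]), np.float64(20.24059906642261)) [321.09564668 239.49650276]
```

View pics/w10.png

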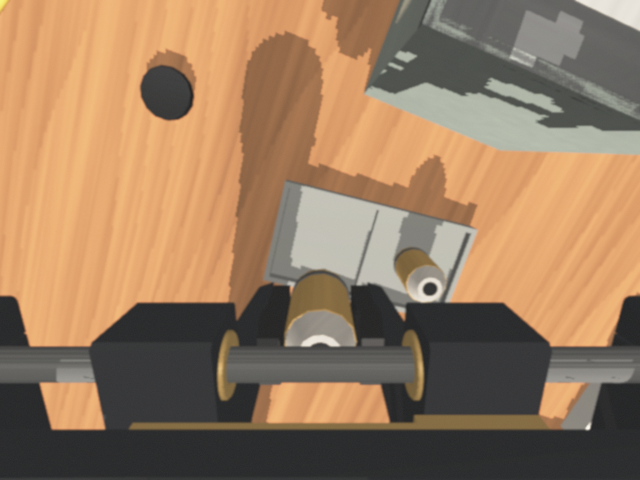

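Wrist view: the free bay's corners are (287,182), (379,210), (355,295) and (268,280). Their mean is (322,241), which matches the prediction, so I'm lowering.

Request:
carry_out([
  {"rot":[0,0,0],"xyz":[-0.001,0.001,0.035],"grip":255},
  {"rot":[0,0,0],"xyz":[-0.001,0.001,0.065],"grip":255},
  {"rot":[0,0,0],"xyz":[-0.001,0.001,0.085],"grip":255},
  {"rot":[0,0,0],"xyz":[-0.001,0.001,0.096],"grip":255},
  {"rot":[0,0,0],"xyz":[-0.001,0.001,0.1],"grip":255},
  {"rot":[0,0,0],"xyz":[-0.001,0.001,0.102],"grip":255},
  {"rot":[0,0,0],"xyz":[-0.001,0.001,0.103],"grip":255},
  {"rot":[0,0,0],"xyz":[-0.001,0.001,0.103],"grip":255},
])

```text
clock: 19.93
tool_pos: [0.5816, -0.2571, 0.0217]
eef_rot: [0.572, 0.82, -0.0, 0.001]
contact_force: [0.3, -0.1, -0.7]
opening: 0.308
finger_force: 20.0
```

Request:
carry_out([
  {"rot":[0,0,0],"xyz":[0,0,0.001],"grip":255},
  {"rot":[0,0,0],"xyz":[0,0,0.002],"grip":255},
  {"rot":[0,0,0],"xyz":[0,0,0.003],"grip":255},
  {"rot":[0,0,0],"xyz":[0,0,0.003],"grip":255},
])

```text
clock: 20.27
tool_pos: [0.5814, -0.2569, 0.0182]
eef_rot: [0.572, 0.82, -0.0, 0.0]
contact_force: [0.2, -0.1, 0.6]
opening: 0.308
finger_force: 20.0
```

Contact; releasing and rising, then moving away to the robot's side.

Request:
carry_out([
  {"rot":[0,0,0],"xyz":[0,0,0],"grip":120},
  {"rot":[0,0,0],"xyz":[0,0,0],"grip":120},
  {"rot":[0,0,0],"xyz":[0,0,0],"grip":120},
  {"rot":[0,0,0],"xyz":[0,0,-0.02],"grip":120},
  {"rot":[0,0,0],"xyz":[0,0,-0.05],"grip":120},
  {"rot":[0,0,0],"xyz":[0,0,-0.09],"grip":120},
  {"rot":[0,0,0],"xyz":[0,0,-0.13],"grip":120},
  {"rot":[0,0,0],"xyz":[0,0,-0.17],"grip":120},
])

```text
clock: 20.93
tool_pos: [0.5806, -0.2564, 0.1892]
eef_rot: [0.572, 0.82, -0.0, -0.001]
contact_force: [-0.4, -0.1, -0.6]
opening: 0.527
finger_force: 0.0
```

Request:
carry_out([
  {"rot":[0,0,0],"xyz":[0,-0.03,-0.02],"grip":120},
  {"rot":[0,0,0],"xyz":[0,-0.06,-0.02],"grip":120},
  {"rot":[0,0,0],"xyz":[0,-0.09,-0.02],"grip":120},
  {"rot":[0,0,0],"xyz":[0,-0.12,-0.02],"grip":120},
  {"rot":[0,0,0],"xyz":[0,-0.12,-0.02],"grip":120},
  {"rot":[0,0,0],"xyz":[0,-0.12,-0.02],"grip":120},
])

```text
clock: 21.43
tool_pos: [0.4668, -0.2993, 0.2079]
eef_rot: [0.573, 0.82, -0.001, -0.0]
contact_force: [1.6, -0.3, 0.7]
opening: 0.531
finger_force: 0.0
```

Run:
```python
from h import *
im=r.snapshot('scene')[...,::-1].copy(); c=cam('scene')
import math
for (x,y),a,h in(((.596,.2436),1.1,.058),((.576,.0915),-3.3,.044),((.579,-.2564),6,.052)):
    R2=np.array([[math.cos(math.radians(a)),-math.sin(math.radians(a))],[math.sin(math.radians(a)),math.cos(math.radians(a))]])
    P=[proj(c,(*(R2@[u,v]+[x,y]),.004)) for u,v in((-.034,-.036),(.034,-.036),(.034,.036),(-.034,.036))]
    cv2.polylines(im,[np.int32(P)],True,(0,0,255))
    cv2.circle(im,np.int32(proj(c,(x,y,.004+h))),2,(0,255,0),-1)
cv2.imwrite('pics/s11.png',cv2.resize(im[190:430,200:520],(800,600)))
```

```text
(no output)
```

View pics/s11.png

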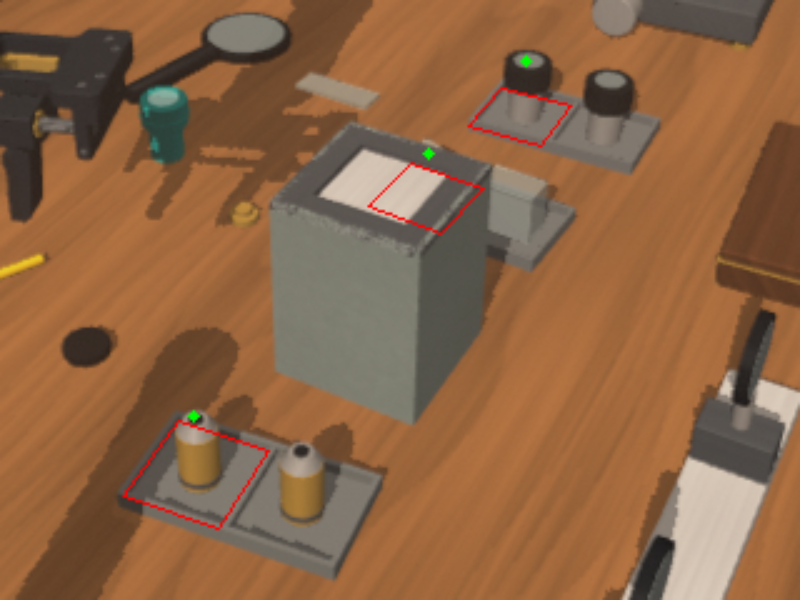

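The objective and eyepiece stand at their bay centres and the flap is shut. The block is hidden behind the box here and my viewing budget is used up, so I'll check it numerically by differencing the top camera images.

Run:
```python
from h import *
c=cam('top'); a=cv2.imread('pics/top0.png'); b=r.snapshot('top')[...,::-1]
d=cv2.absdiff(a,np.ascontiguousarray(b)).max(2); m=np.uint8(d>25)
for n,(u0,u1,v0,v1),z in(('eye',(170,222,176,222),.062),('blk',(248,300,186,236),.048),('obj',(425,480,186,236),.056)):
    k=np.zeros_like(m);k[v0:v1,u0:u1]=m[v0:v1,u0:u1]
    cs=cv2.findContours(k,0,2)[0]; q=max(cs,key=cv2.contourArea); (cx,cy),(w,h),t=cv2.minAreaRect(q)
    print(n,(cx,cy),(w,h),t,ray(c,(cx,cy),z))
```

```text
eye (187.94924926757812, 194.41384887695312) (28.34518051147461, 30.67491912841797) 3.1798300743103027 [0.58916108 0.2452416 ]
blk (275.0, 203.5) (19.230182647705078, 25.93838882446289) 26.56505012512207 [0.57721093 0.08688106]
obj (446.3000183105469, 209.6000213623047) (15.874748229980469, 27.6273250579834) 74.74488067626953 [ 0.56860443 -0.23165202]
```

```bash
python3 -c "
from plant import r
print(r.finish_job())"
```

```text
the job is handed in; nothing more can be done
None
```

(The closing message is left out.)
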